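Reset the tripped cut-out in its shuttered well

TASK

The over-temperature cut-out in the grey box with the yellow shutter has tripped: push the yellow shutter fully open, reach down into the well and press the sunken red reset key right in so that it stays down, then push the shutter fully shut again. Only press and push: the box is not to be lifted or shifted, and the box with the blue shutter and everything else on the bench are to be left alone.

Things in the scene. Friction and masses are not known exactly. Their poses are not given: they have to be found in the camera images.
- yellow_box: Cut-out box with a yellow shutter, loose on the bench on rubber feet, about 1.8 kg. Light grey housing 100 x 160 x 60 mm (x, y, z), flat deck 60 mm above the bench. Origin: centre of the underside, on the bench; z up, y along its length. Shutter slides along +y to open. Two guide rails along y at x = +-35.5 mm, 7 mm wide, tops 8 mm above the deck, 56 mm free between their lips.
- yellow_box_rib (a point): Centre of the top of the yellow shutter's push rib, moves with it. Shutter: plate 60 x 62 x 4 mm, top face 64.5 mm above the bench. Rib: wall 44 mm along box x, 6 mm thick along y, 14 mm above the plate (top 78.5 mm above the bench). Plate reaches 53 mm from the rib to the box's -y, 9 mm to +y. Rib at y = -18 mm of the box when shut, +42 mm fully open. Axes as the box's.
- yellow_box_well (a point): Centre of the mouth of the round well in that box's deck, under the shutter when shut: x = 0, y = -40 mm in the box, 60 mm above the bench. The well is 48 mm across, 32 mm deep, straight-walled, with the key at its bottom. Axes as the box's.
- yellow_box_shutter (a joint): Position of the yellow shutter in m: 0 fully shut (centred over the well), 0.060 fully open, growing along the box's +y; the well is wholly uncovered from 0.055. Starts between 0 and 0.020. Stops at both ends; about 1.2 N of friction, stays where it is left.
- yellow_box_key_top (a point): Centre of the top face of the red reset key in the yellow-shuttered box, on the axis of the well; a round key 30 mm across with a white band at its foot. Tripped, its top is 20 mm below the deck (40 mm above the bench); pressed right in, 26 mm below the deck.
- yellow_box_key (a joint): Travel of that key in m: 0 tripped (up), 0.006 right in, against a stop. Moves straight down against about 3 N of friction and stays where it is pushed (no spring return).
- blue_box_unit: The second cut-out box, alike but for its blue shutter and stripe; to be left alone. Same size, origin and axes as the yellow-shuttered one.
- blue_box_unit_shutter (a joint): Position of the blue shutter in m, 0 shut, 0.060 open; starts between 0 and 0.020 and is to be left as it is.
- blue_box_unit_key (a joint): Travel of the key in the blue-shuttered box in m, 0 up; not to be pressed.
- beaker: Loose glass beaker, 73 x 78 x 92 mm, origin at the centre of its underside, behind the boxes; leave alone.
- vial: Loose small glass sample vial with a screw cap, 24 x 24 x 54 mm, origin at the centre of its underside, between the boxes; leave alone.
- marker: Loose marker pen lying on the bench, 13 x 137 x 15 mm, origin at the centre of its underside, behind the boxes; leave alone.
- petri: Loose Petri dish with lid, 62 mm across, 14 mm high, origin at the centre of its underside, behind the boxes; leave alone.

How it is judged:
On the way, in this order (a step that is already met when the one before it is completed fails the run):
1. the yellow shutter is pushed open (value of joint yellow_box_shutter above 0.05 m and value of joint yellow_box_key below 0.003 m), for 0.2 s.
2. the red key in its well is pressed right in (value of joint yellow_box_key above 0.0048 m and value of joint yellow_box_shutter above 0.02 m), for 0.2 s.
At the end, for the whole second after the job is handed in: The yellow box's key is in (at least 4.8 of 6 mm) and its shutter shut (within 6 mm); that box is at rest within 30 mm of its start, the blue one within 20 mm with its key up (under 2 mm) and shutter under 32 mm open; beaker, vial, marker and Petri dish within 30 mm of their starts (value of joint yellow_box_key above 0.0048 m and value of joint yellow_box_shutter below 0.006 m and value of joint blue_box_unit_key below 0.002 m and value of joint blue_box_unit_shutter below 0.032 m and distance of each of yellow_box, beaker, vial, marker, petri from where it was at the start of the episode below 0.03 m and distance of blue_box_unit from where it was at the start of the episode below 0.02 m and linear speed of yellow_box below 0.01 m/s); the robot touches nothing.
It fails at once if the yellow-shuttered box is lifted, tipped or shifted more than 30 mm (height (world z) of yellow_box above 0.008 m or angle between yellow_box's own z axis and vertical above 0.1 rad or distance of yellow_box from where it was at the start of the episode above 0.03 m).
It fails at once if the blue-shuttered box is lifted or shifted more than 20 mm, or its key or shutter is worked (distance of blue_box_unit from where it was at the start of the episode above 0.02 m or value of joint blue_box_unit_key above 0.002 m or value of joint blue_box_unit_shutter above 0.032 m).
It fails at once if a bystander is lifted or shifted more than 30 mm (distance of any of beaker, vial, marker, petri from where it was at the start of the episode above 0.03 m).
It also fails if it takes over 58 s, if anything falls off the work surface, if the arm or the gripper's body presses on something with over 40 N, if the wrist force passes 120 N, or if a joint passes its speed limit or range.

ROBOT

A 6-joint arm with a two-finger parallel gripper is mounted at the origin on a cart in front of the work surface, level with it; the furniture and walls round the work are solid. World frame = base frame: x ahead of the robot, y to its left, z up, the work surface at z = 0. Lengths are in m, angles in rad, forces in N, time in s.
With the tool pointing down it reaches from about 0.375 to 0.9 m from the base axis. Payload 3.1 kg.
Tool frame: the origin (TCP) lies midway between the tips of the shut fingers; the grasp point (between the pads) lies 19 mm behind it; y points along the fingers, x is the direction in which the jaws open and shut, and the axes are right-handed (so a half turn about y gives the same grasp; the last joint's range is limited). The gripper opens to 87 mm and grips with 3 to 60 N. Pads are 19 mm wide; open, the fingers measure 117 mm over their backs; the gripper's body (75 mm by 190 mm) begins 51 mm behind the grasp point.
Start: joints at [1.024, 0.527, 1.433, -0, 1.181, -0.178], TCP at [0.225, 0.583, 0.223] pointing down, gripper open.
Joint ranges: [-3.08, 3.08], [-0.75, 2.2], [0.22, 2.44], [-1.43, 4.57], [0, 2.65], [-2.85, 2.85]. Speed limits (rad/s): [2.79, 2.79, 3.14, 3.14, 3.14, 3.14].

INTERFACE

Orientations are given as a unit quaternion [x, y, z, w].
In Python, from rig import * gives the robot as it stands.
- The arm moves only by the tool jog_arm, never from a script. Its argument "series" is a list of rows, each a list of 7 numbers: the shift along the tool's x, y, z in mm, then the turn, a rotation vector about the tool's x, y, z in rad, then the gripper's target within -1 to 1 (shut at 1, half-way at 0, fully open at -1). A call has 1 to 20 rows; each row is the pose to reach, as a shift and turn from the pose commanded when the call began, along the tool's axes at that moment; what a row does not reach only later rows make up. A row lasts 1/8 s, in which the tool goes at most 62.5 mm and 10.7 degrees, less where a joint would pass 70% of its speed; a pose out of reach is approached as far as the arm can. A call with a gripper value outside its range is refused whole. The fingers move at their own pace and stop on an object; "grip_force" is the grip in N (left out, the last holds). Time passes only in rows, so rows that repeat a pose let the fingers close. It gives the time, the measured TCP pose, the force and the opening at its end, in the units of the state.
- get_obs(): the state, without advancing time (a new reading comes with each control period).
- camera(name): name is "scene" or "side" or "wrist"; returns a dict with "img" (384x512x3 uint8, red, green, blue), "depth" (384x512 float32, m along the optical axis (not along the pixel's ray), 0 where there is no reading), "camera_matrix" (3x3 intrinsics, pixels), "D" ([k1, k2, p1, p2, k3] as OpenCV has them; the pictures are not rectified), "rvec" (rotation vector, rad) and "tvec" (3), from world to camera coordinates, as OpenCV has them. Camera axes: x right, y down, z forward; pixel columns grow to the right and rows downward; lengths in m; the calibration is good to about 2 mm. A picture is of the moment at which its call begins.
- hand_in(): hands the job in, once; it reports no verdict.
The state is a dict: "time": time; "q": joint angles; "joint_velocities": joint speeds; "joint_torque": joint torques, N m; "position": TCP position; "tool_rot": TCP orientation; "ft_force": force on the tool from outside, world axes, zero at the start; "moment": the same for the moment, N m; "grip_width": finger opening in m.
Only numpy, scipy, OpenCV 4.12 (cv2) and the standard library are available. Lean on these libraries where they do the work, as an engineer would, in place of code of your own. Each camera call takes 0.05 s, during which the arm holds its last target.

## Working session

There is one attempt and no reset: what is moved stays moved. The work goes in short steps, Python scripts to look and compute and a tool call to move; the robot and the scene stay as the last step left them, time stands still between calls to the robot, and variables do not carry over. Pictures are saved under pics/ and viewed, and the job is handed in when it is done.

Besides the shell and the picture viewer there is one more tool, called after "Request:" by a JSON object that holds its "name" and its "arguments". jog_arm: Moves the arm, as the interface text tells. Its arguments: {"type":"object","properties":{"series":{"type":"array","items":{"type":"array","items":{"type":"number"}}},"grip_force":{"type":"number"}},"required":["series"]}

```bash
mkdir -p pics
python3 - <<'E'
from rig import *
import cv2
o=get_obs()
for k,v in o.items(): print(k,v)
for n in ["scene","side","wrist"]:
    c=camera(n); cv2.imwrite(f"pics/{n}0.png",c["img"][:,:,::-1])
    print(n,c["camera_matrix"].tolist(),c["rvec"],c["tvec"],c["D"])
E
```

```text
time 0.0
q [ 1.02452743e+00  5.28465781e-01  1.43393461e+00 -3.55789316e-05
  1.18138136e+00 -1.78536204e-01]
joint_velocities [ 0.00167073  0.00216042  0.00016856 -0.00046039  0.00063497 -0.00181619]
joint_torque [ 1.72716004e-04 -4.40037382e+01 -1.76598573e+01  6.34344388e-02
  5.81102434e-02 -1.35450655e-04]
position [0.2242957  0.58256405 0.2215616 ]
tool_rot [ 0.58331338  0.39945876 -0.4008607  -0.58265676]
ft_force [-0.13510257  0.78990982  0.515809  ]
moment [-0.01883861 -0.02332373  0.03815597]
grip_width 0.08681457993052862
scene [[357.59821961791687, 0.0, 255.36645878209748], [0.0, 357.59821961791687, 193.20010083374987], [0.0, 0.0, 1.0]] [ 2.3035118  -0.74797673  0.27013899] [-0.46814851  0.28362681  0.71143407] [-0.05739931  0.          0.          0.          0.        ]
side [[381.4791739221914, 0.0, 259.88683299066713], [0.0, 381.4791739221914, 194.29607287630472], [0.0, 0.0, 1.0]] [ 2.17655143 -0.66683445  0.34006244] [-0.47138715  0.2185056   0.65877774] [-0.01938826  0.          0.          0.          0.        ]
wrist [[267.53169433414007, 0.0, 255.03972568817176], [0.0, 267.53169433414007, 190.32099411814897], [0.0, 0.0, 1.0]] [-2.40806776 -1.65226634 -0.21365902] [-0.6241146  -0.03131077  0.39012828] [-0.00865823  0.          0.          0.          0.        ]
```

View pics/scene0.png

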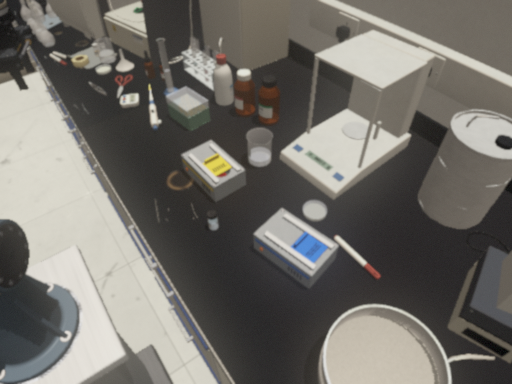

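View pics/side0.png

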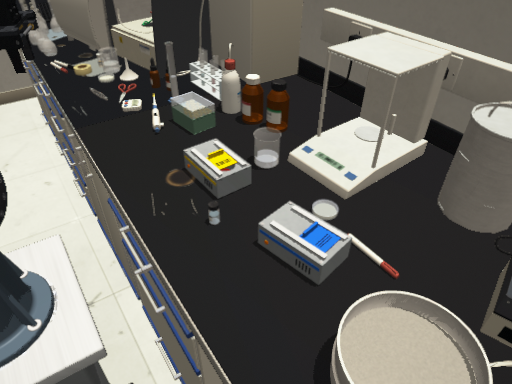

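View pics/wrist0.png

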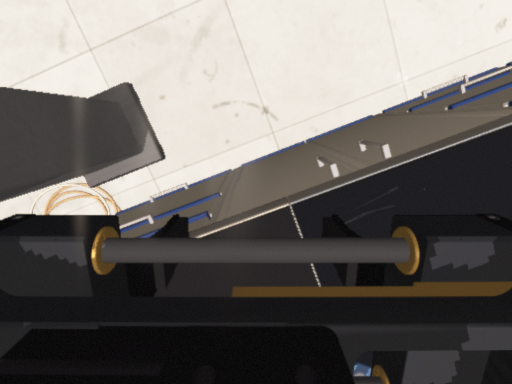

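The scene and side pictures both show the yellow-shutter box near (213,168), the blue one near (300,245), the vial near (212,218) and the beaker near (262,147). Next I'll enlarge crops.

```bash
cat > h.py <<'E'
from rig import *
import cv2, numpy as np
def backproj(c,u,v,z):
    p=cv2.undistortPoints(np.array([[[u,v]]],float),c["camera_matrix"],c["D"])[0,0]
    R=cv2.Rodrigues(np.array(c["rvec"]))[0]; t=np.array(c["tvec"]).ravel()
    o=-R.T@t; d=R.T@np.array([p[0],p[1],1]); return o+d*(z-o[2])/d[2]
def proj(c,P):
    return cv2.projectPoints(np.array(P,float).reshape(-1,3),np.array(c["rvec"]),np.array(c["tvec"]),c["camera_matrix"],np.array(c["D"]))[0][:,0]
def crop(c,x0,y0,w,h,s,name):
    cv2.imwrite(name,cv2.resize(c["img"][y0:y0+h,x0:x0+w,::-1],None,fx=s,fy=s,interpolation=cv2.INTER_CUBIC))
E
python3 - <<'E'
from h import *
c=camera("scene"); crop(c,165,120,100,75,8,"pics/sc1.png")
c=camera("side"); crop(c,165,120,100,75,8,"pics/si1.png")
E
```

```text
(no output)
```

View pics/sc1.png

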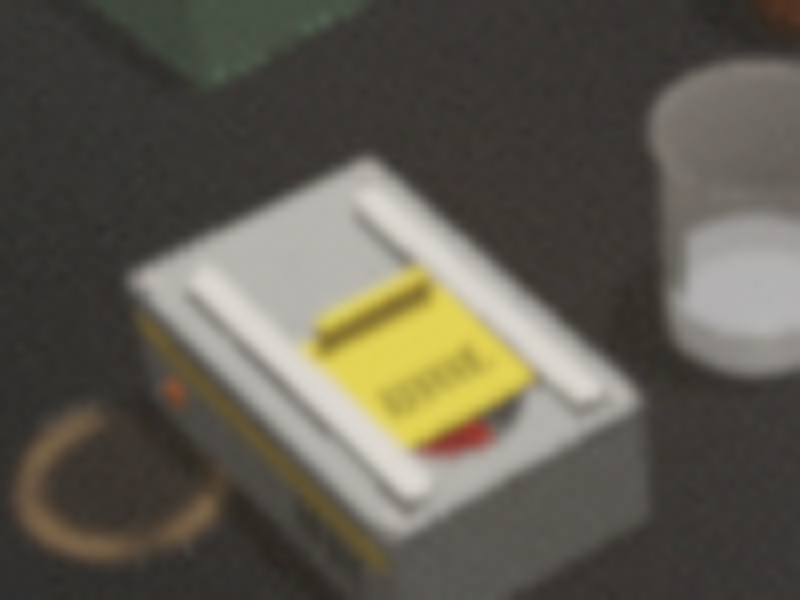

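View pics/si1.png

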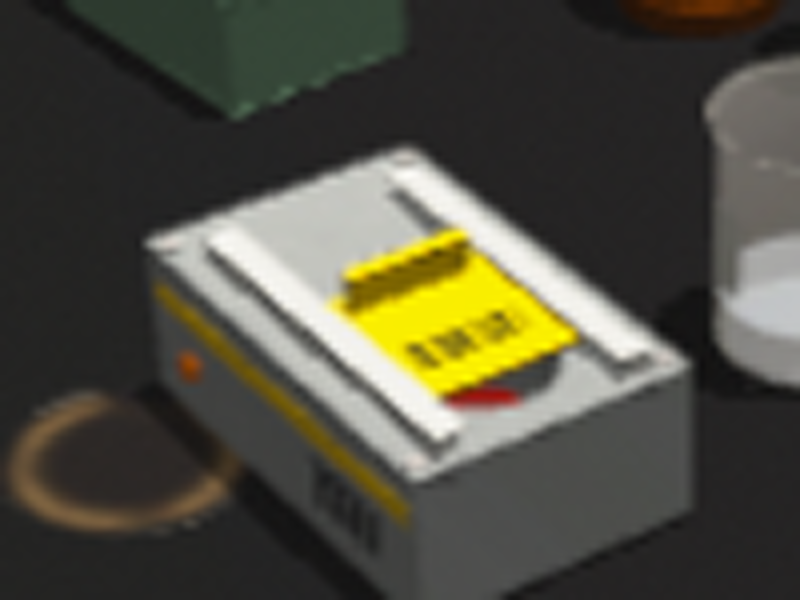

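Both crops show the well and the red key at the lower-right end, so box +y runs to the upper left. Deck corners in crop pixels (left, top, right, bottom):
- **Scene:** (130,280), (368,155), (640,395), (400,540)
- **Side:** (148,243), (412,148), (690,368), (418,482)

Run:
```python
from h import *
D={"scene":[(130,280),(368,155),(640,395),(400,540)],"side":[(148,243),(412,148),(690,368),(418,482)]}
rib={"scene":[(318,325),(420,265)],"side":[(345,268),(468,230)]}
for n in D:
    c=camera(n)
    f=lambda p:((p[0]+.5)/8-.5+165,(p[1]+.5)/8-.5+120)
    P=np.array([backproj(c,*f(p),.06) for p in D[n]]); L,T,R,B=P
    print(n,P[:,:2].round(4).tolist()); print("centre",P.mean(0).round(4))
    y=(L+T-R-B); x=(T+R-L-B); print("len",np.linalg.norm(y)/2,np.linalg.norm(x)/2,"yaw y-axis",np.degrees(np.arctan2(y[1],y[0])),"x",np.degrees(np.arctan2(x[1],x[0])))
    a=np.arctan2(y[1],y[0]); yh=np.array([np.cos(a),np.sin(a)]); xh=np.array([yh[1],-yh[0]])
    for p in rib[n]:
        q=backproj(c,*f(p),.0785)[:2]-P.mean(0)[:2]; print("rib in box",xh@q,yh@q)
    for nm,p,z in [("vial",(212,218),0.03)]:
        print(nm,backproj(c,*p,z))
```

```text
scene [[0.4879, 0.2267], [0.5883, 0.2356], [0.5965, 0.0753], [0.499, 0.0662]]
centre [0.5429 0.1509 0.06  ]
len 0.16071917014349793 0.09933601957544061 yaw y-axis 93.44306079090521 x 5.184636913058479
rib in box -0.022941937943723824 -0.00044622389176697926
rib in box 0.019713004583527722 0.00229942514968158
vial [0.45258175 0.00743452 0.03      ]
side [[0.485, 0.2233], [0.5851, 0.2288], [0.5921, 0.0696], [0.4944, 0.0646]]
centre [0.5391 0.1466 0.06  ]
len 0.15921498886323546 0.09905914265742986 yaw y-axis 92.95768470602573 x 3.0423628949624257
rib in box -0.02063832591630619 0.004576276722466867
rib in box 0.021766477768266002 0.0006104291859154151
vial [ 0.4360363  -0.01398477  0.03      ]
```

Sizes agree with the given ones (160 x 100 mm). The box centre is about (0.541, 0.149), yaw about +3.3°, and the rib is near y = -2 mm, so the shutter is about 16 mm open. Next I'll plan a move above the box and take a wrist look.

```bash
cat >> h.py <<'E'
from scipy.spatial.transform import Rotation as Ro
def boxpt(cx,cy,yaw,x,y,z):
    r=Ro.from_euler('z',yaw,degrees=True).apply([x,y,0]); return np.array([cx+r[0],cy+r[1],z])
def plan(target,xdir_deg,sign=1):
    o=get_obs(); R=Ro.from_quat(o["tool_rot"]); a=np.radians(xdir_deg)
    X=np.array([np.cos(a),np.sin(a),0]); Y=np.array([0,0,-1.]); Z=np.cross(X,Y)
    Rt=Ro.from_matrix(np.stack([X,Y,Z],1))
    d=R.inv().apply(np.array(target)-o["position"])*1000
    rv=(R.inv()*Rt).as_rotvec()
    print("shift mm",d.round(1),"rotvec",rv.round(4),"deg",np.degrees(np.linalg.norm(rv)).round(1))
E
python3 - <<'E'
from h import *
o=get_obs(); print(o["position"],Ro.from_quat(o["tool_rot"]).as_matrix().round(3).tolist())
for a in (3.3,183.3):
    plan([.541,.149,.25],a)
for n in ("scene","side"):
    c=camera(n)
    for nm,p in {"scene":[("beaker",(259,160)),("bottle",(222,104)),("green",(190,127))],"side":[("beaker",(265,160))]}[n]: print(n,nm,backproj(c,*p,0))
c=camera("wrist");print(-cv2.Rodrigues(c["rvec"])[0].T@np.ravel(c["tvec"]),cv2.Rodrigues(c["rvec"])[0].round(2).tolist())
E
```

```text
[0.22459388 0.58306958 0.22233413] [[0.36, -0.0, -0.933], [0.933, -0.0, 0.36], [-0.0, -1.0, 0.0]]
shift mm [-291.3  -27.6 -451.3] rotvec [ 2.0000e-04  1.1454e+00 -5.0000e-04] deg 65.6
shift mm [-291.3  -27.6 -451.3] rotvec [-5.0000e-04 -1.9962e+00 -2.0000e-04] deg 114.4
scene beaker [0.6855189  0.13395249 0.        ]
scene bottle [0.75203123 0.44511413 0.        ]
scene green [0.59868267 0.39635728 0.        ]
side beaker [0.68753402 0.14238966 0.        ]
[0.16012753 0.60783859 0.38542303] [[0.36, 0.93, 0.0], [0.9, -0.35, 0.26], [0.24, -0.09, -0.97]]
```

Request:
{"name": "jog_arm", "arguments": {"series": [[-40, -28, -60, 0, 0.16, 0, 1], [-80, -28, -120, 0, 0.33, 0, 1], [-120, -28, -180, 0, 0.5, 0, 1], [-160, -28, -240, 0, 0.67, 0, 1], [-200, -28, -310, 0, 0.84, 0, 1], [-240, -28, -370, 0, 1.0, 0, 1], [-280, -28, -420, 0, 1.145, 0, 1], [-309, -28, -433, 0, 1.145, 0, 1], [-309, -28, -433, 0, 1.145, 0, 1], [-309, -28, -433, 0, 1.145, 0, 1], [-309, -28, -433, 0, 1.145, 0, 1]], "grip_force": 20}}

```text
time: 1.88
position: [0.5172, 0.1395, 0.2505]
tool_rot: [-0.707, -0.02, 0.021, 0.707]
ft_force: [-0.5, 0.8, 0.7]
grip_width: 0.0007
```

Run:
```python
from h import *
o=get_obs(); print(o["time"],o["position"],Ro.from_quat(o["tool_rot"]).as_matrix().round(3).tolist(),o["grip_width"],o["ft_force"])
c=camera("wrist"); cv2.imwrite("pics/w1.png",c["img"][:,:,::-1])
```

```text
1.875 [0.51718194 0.13952065 0.25051895] [[0.998, -0.001, -0.058], [0.058, 0.001, 0.998], [-0.001, -1.0, 0.001]] 0.0007083584759712896 [-0.49729502  0.83250445  0.68906518]
```

View pics/w1.png

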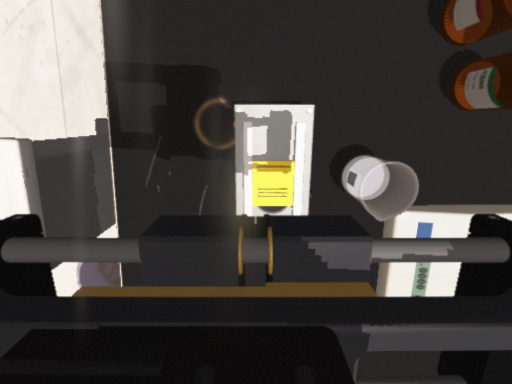

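The wrist picture shows the box from above. Its far (+y) end is at about row 103 (columns 236 to 312), the rib is near (273,166), and the well is hidden by the gripper. I'll enlarge it.

Run:
```python
from h import *
c=camera("wrist"); crop(c,225,95,100,125,6,"pics/w1c.png")
```

```text
(no output)
```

View pics/w1c.png

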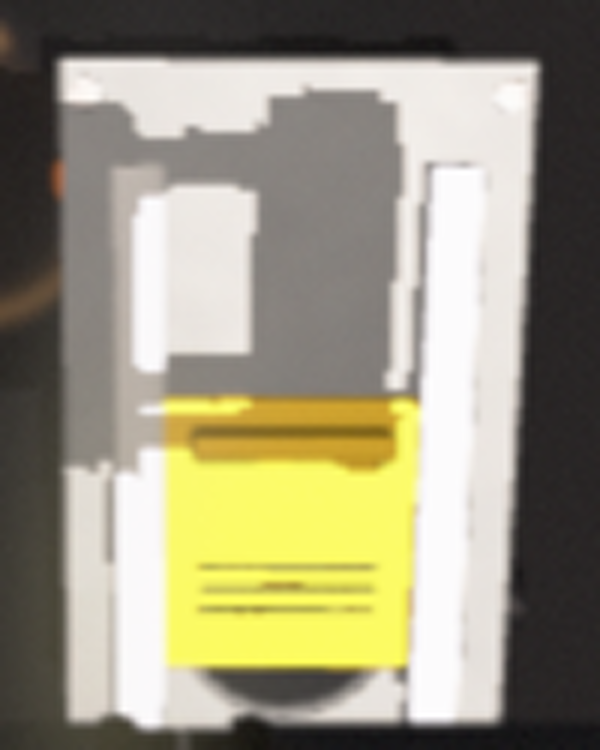

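In the 6x crop the far deck corners are at (58,60) and (540,62). Deck side edges at row 700 are x = 67 and 503. The plate edges are at rows 398 and 668, and the well rim bottom is at about (285,706).

Run:
```python
from h import *
c=camera("wrist")
f=lambda p:((p[0]+.5)/6-.5+225,(p[1]+.5)/6-.5+95)
g=lambda p,z:backproj(c,*f(p),z)
TL,TR,BL,BR=[g(p,.06) for p in [(58,60),(540,62),(67,700),(503,700)]]
print(TL,TR,BL,BR,np.linalg.norm(TR-TL))
for d in (TL-BL,TR-BR): print("yaw edges",np.degrees(np.arctan2(d[1],d[0]))-90)
d=TR-TL; print("yaw end",np.degrees(np.arctan2(d[1],d[0])))
yaw=np.degrees(np.arctan2(*(TL-BL+TR-BR)[[1,0]]))-90
ctr=(TL+TR)/2-Ro.from_euler('z',yaw,degrees=True).apply([0,.08,0]); print("yaw",yaw,"centre",ctr)
inv=lambda P:Ro.from_euler('z',-yaw,degrees=True).apply(P-[ctr[0],ctr[1],0])
for nm,p,z in [("plate+y",(290,398),.0645),("plate-y",(288,668),.0645),("well -y rim (expect y -.064)",(285,706),.06),("rib base",(290,462),.0645),("ribtop",(292,430),.0785),("rail end L(tops .068)",(135,166),.068),("railR",(460,164),.068)]:
    print(nm,inv(g(p,z)).round(4))
dd=c["depth"]
for p in [(290,398+20),(290,550),(210,280),(460,400)]:
    u,v=f(p); print(dd[int(v),int(u)])
o=get_obs();print(o["position"])
```

```text
[0.48610263 0.22664336 0.06      ] [0.58732971 0.23227795 0.06      ] [0.49380774 0.08485652 0.06      ] [0.5950452  0.09081682 0.06      ] 0.10138377824956596
yaw edges 3.1105578978454957
yaw edges 3.121896928319046
yaw end 3.185957490619586
yaw 3.1162209239900704 centre [0.54106509 0.14957895 0.06      ]
plate+y [-0.0007  0.0094  0.0645]
plate-y [ 0.0002 -0.0525  0.0645]
well -y rim (expect y -.064) [ 0.     -0.0633  0.06  ]
rib base [-0.0004 -0.0048  0.0645]
ribtop [-0.0011  0.0047  0.0785]
rail end L(tops .068) [-0.0343  0.0585  0.068 ]
railR [0.0335 0.0592 0.068 ]
0.3502896
0.35942173
0.34873995
0.3469302
[0.5169194  0.14038695 0.25060126]
```

Everything agrees: centre (0.541, 0.1495), yaw 3.1°, rib at y ≈ 0, so the shutter is about 18 mm open. The well rim comes out at -63.3 mm against -64 expected. Now planning the approach.

```bash
cat >> h.py <<'E'
B=(0.541,0.1495,3.1)
E
python3 - <<'E'
from h import *
plan(boxpt(*B,0,-.022,.1),3.1); plan(boxpt(*B,0,-.022,.071),3.1)
E
```

```text
shift mm [ 24.5 150.6 -14.4] rotvec [-0.0003  0.0058 -0.0003] deg 0.3
shift mm [ 24.5 179.6 -14.4] rotvec [-0.0003  0.0058 -0.0003] deg 0.3
```

Request:
{"name": "jog_arm", "arguments": {"series": [[24, 40, -14, 0, 0.006, 0, 1], [24.5, 90, -14, 0, 0.006, 0, 1], [24.5, 130, -14, 0, 0.006, 0, 1], [24.5, 150, -14, 0, 0.006, 0, 1], [24.5, 150, -14, 0, 0.006, 0, 1], [24.5, 150, -14, 0, 0.006, 0, 1]]}}

```text
time: 2.78
position: [0.5435, 0.1274, 0.1014]
tool_rot: [-0.707, -0.019, 0.018, 0.707]
ft_force: [0.6, -0.4, -0.1]
grip_width: -0.0002
```

Run:
```python
from h import *
o=get_obs(); print(o["position"],o["ft_force"])
plan(boxpt(*B,0,-.020,.071),3.1)
c=camera("scene"); crop(c,165,100,120,90,6,"pics/sc2.png")
c=camera("wrist"); cv2.imwrite("pics/w2.png",c["img"][:,:,::-1])
```

```text
[0.54346153 0.12736071 0.10143421] [ 0.59577732 -0.40747053 -0.12730281]
shift mm [-1.3 30.4  2.2] rotvec [ 0.     -0.0008  0.0017] deg 0.1
```

View pics/sc2.png

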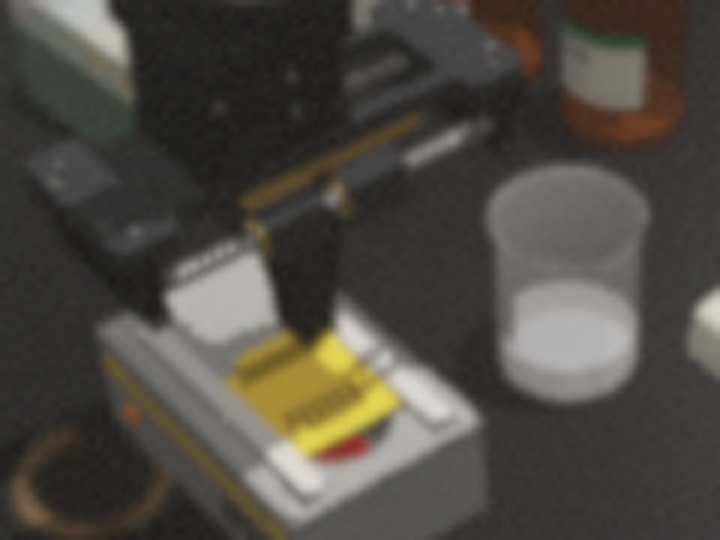

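View pics/w2.png

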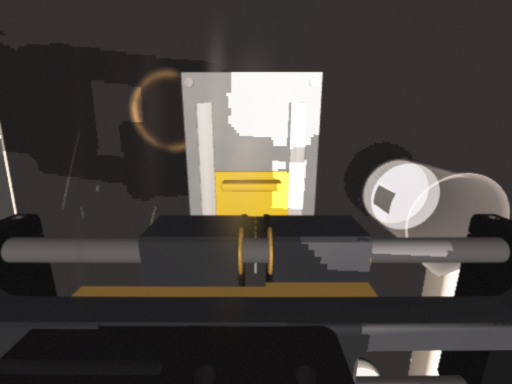

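The fingers (scene crop, tip near (315,335)) hang above the plate on the near side of the rib, centred between the rails. The wrist view shows the rib at (252,184), ahead of the fingers. Descending.

Request:
{"name": "jog_arm", "arguments": {"series": [[-1, 15, 0, 0, 0, 0, 1], [-1, 30, 0, 0, 0, 0, 1], [-1, 30, 0, 0, 0, 0, 1], [-1, 30, 0, 0, 0, 0, 1]]}}

```text
time: 3.38
position: [0.5418, 0.1265, 0.0702]
tool_rot: [-0.707, -0.018, 0.019, 0.707]
ft_force: [1.2, 0.6, -0.2]
grip_width: 0.0005
```

Run:
```python
from h import *
o=get_obs(); print(o["position"],o["ft_force"])
plan(boxpt(*B,0,.0265,.071),3.1)
```

```text
[0.54182046 0.12649534 0.07017682] [ 1.19638711  0.63429991 -0.24225098]
shift mm [ 0.3 -0.8 49.5] rotvec [-0.     -0.0023 -0.0006] deg 0.1
```

Now push slowly along +y. I'll stop short first and check.

Request:
{"name": "jog_arm", "arguments": {"series": [[0, -0.5, 6, 0, 0, 0, 1], [0, -0.5, 12, 0, 0, 0, 1], [0, -0.5, 17, 0, 0, 0, 1], [0, -0.5, 22, 0, 0, 0, 1], [0, -0.5, 27, 0, 0, 0, 1], [0, -0.5, 32, 0, 0, 0, 1], [0, -0.5, 37, 0, 0, 0, 1], [0, -0.5, 41, 0, 0, 0, 1], [0, -0.5, 44, 0, 0, 0, 1], [0, -0.5, 44, 0, 0, 0, 1]]}}

```text
time: 4.62
position: [0.5391, 0.1709, 0.0709]
tool_rot: [-0.707, -0.018, 0.019, 0.707]
ft_force: [-0.3, -0.8, 0.1]
grip_width: 0.0004
```

Run:
```python
from h import *
o=get_obs(); print(o["position"],o["ft_force"])
c=camera("wrist"); cv2.imwrite("pics/w3.png",c["img"][:,:,::-1])
c=camera("side"); crop(c,165,100,120,90,6,"pics/si3.png")
```

```text
[0.53912996 0.17089037 0.07087968] [-0.2585698  -0.76711248  0.14988958]
```

View pics/w3.png

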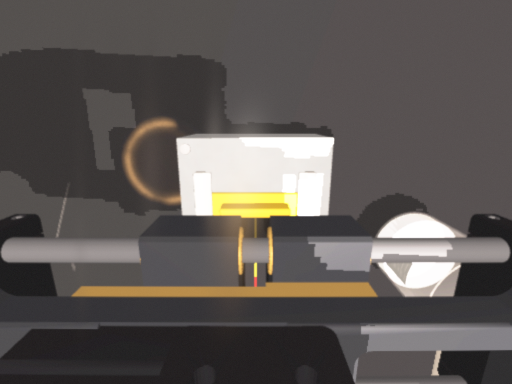

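View pics/si3.png

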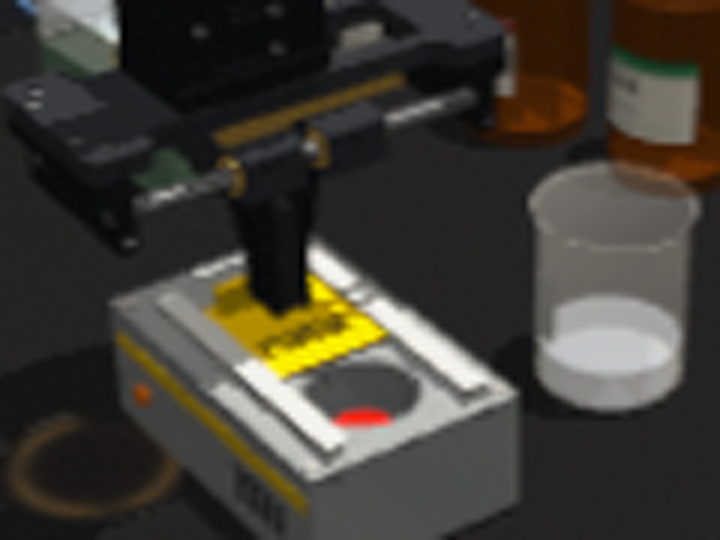

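The shutter has moved with the fingers and the well is nearly uncovered. In the side crop the plate's near edge runs (285,377) to (388,331) and the box hasn't visibly moved. In the wrist picture the plate's far edge is at row 193. Measuring.

Run:
```python
from h import *
inv=lambda P:Ro.from_euler('z',-B[2],degrees=True).apply(P-[B[0],B[1],0])
c=camera("wrist")
print("plate+y",inv(backproj(c,255,192.5,.0645)),"box end",inv(backproj(c,183,134,.06)),inv(backproj(c,331,134,.06)))
c=camera("side")
print("plate-y",inv(backproj(c,(336.5)/6-.5+165,354/6-.5+100,.0645)))
o=get_obs(); print(inv(o["position"]),o["ft_force"]); plan(boxpt(*B,0,.0295,.071),3.1)
```

```text
plate+y [-0.00036234  0.04440061  0.0645    ] box end [-0.04613408  0.08191347  0.06      ] [0.04815459 0.08167002 0.06      ]
plate-y [ 0.00066889 -0.01897643  0.0645    ]
[-0.00070257  0.021115    0.07086097] [0.11753311 0.29616212 0.70232327]
shift mm [ 0.7 -0.1  8.4] rotvec [-0.0002 -0.0022 -0.0009] deg 0.1
```

The rib is at about +34 mm, so the shutter is about 52 mm open, and that matches the TCP position. About 8 mm remain, so I'll go gently.

Request:
{"name": "jog_arm", "arguments": {"series": [[0.5, 0, 2, 0, 0, 0, 1], [0.5, 0, 4, 0, 0, 0, 1], [0.5, 0, 6, 0, 0, 0, 1], [0.5, 0, 7, 0, 0, 0, 1], [0.5, 0, 7, 0, 0, 0, 1], [0.5, 0, 7, 0, 0, 0, 1]]}}

```text
time: 5.58
position: [0.5395, 0.1774, 0.0709]
tool_rot: [0.707, 0.018, -0.019, -0.707]
ft_force: [-1.5, -1.9, -1.0]
grip_width: 0.0007
```

Run:
```python
from h import *
inv=lambda P:Ro.from_euler('z',-B[2],degrees=True).apply(P-[B[0],B[1],0])
o=get_obs(); print(inv(o["position"]),o["ft_force"])
```

```text
[-8.05446655e-06  2.79585703e-02  7.09385505e-02] [-1.49463747 -1.89012784 -1.01905667]
```

The TCP is at 28 mm, so the rib is at about 40.5 mm and the shutter about 58 mm open. Backing off, lifting, and moving over the well.

Request:
{"name": "jog_arm", "arguments": {"series": [[0, 0, -3, 0, 0, 0, 1], [0, -15, -4, 0, 0, 0, 1], [0, -30, -20, 0, 0, 0, 1], [0, -30, -50, 0, 0, 0, 1], [0, -30, -68, 0, 0, 0, 1], [0, -30, -68, 0, 0, 0, 1], [0, -30, -68, 0, 0, 0, 1]]}}

```text
time: 6.45
position: [0.5432, 0.1098, 0.1012]
tool_rot: [-0.707, -0.018, 0.018, 0.707]
ft_force: [-1.0, 0.0, -0.1]
grip_width: 0.0007
```

Run:
```python
from h import *
inv=lambda P:Ro.from_euler('z',-B[2],degrees=True).apply(P-[B[0],B[1],0])
o=get_obs(); print(inv(o["position"]),o["ft_force"])
plan(boxpt(*B,0,-.04,.033),3.1)
c=camera("wrist"); cv2.imwrite("pics/w4.png",c["img"][:,:,::-1])
print(*[proj(c,boxpt(*B,x,y,.06)).round(1) for x,y in [(-.05,.08),(.05,.08)]])
c=camera("side"); crop(c,165,100,120,90,6,"pics/si4.png")
c=camera("scene"); crop(c,165,100,120,90,6,"pics/sc4.png")
print((proj(c,[boxpt(*B,x,y,.06) for x,y in [(-.05,.08),(.05,.08),(.05,-.08),(-.05,-.08),(0,-.064)]])-[164.5,99.5])*6)
```

```text
[ 3.36852872e-05 -3.97957105e-02  1.01157198e-01] [-1.02516422  0.00627777 -0.0586751 ]
shift mm [-0.  68.2 -0.2] rotvec [-0.0004 -0.0026 -0.0001] deg 0.2
[[181.4  44.8]] [[325.9  44.3]]
[[ 95.70493985 331.4148715 ]
 [277.07132487 241.69562188]
 [481.90581538 421.54419463]
 [292.04097332 528.06497975]
 [367.25590995 453.19875254]]
```

View pics/w4.png

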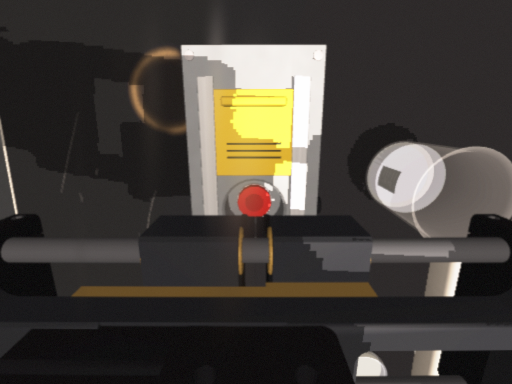

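View pics/si4.png

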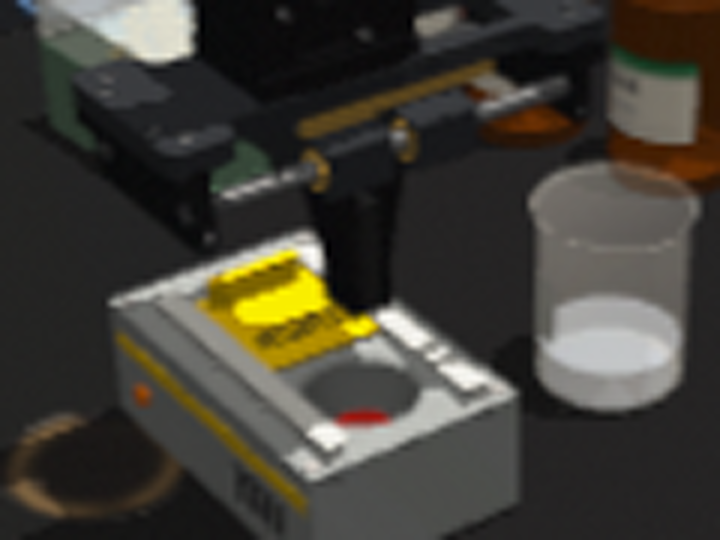

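View pics/sc4.png

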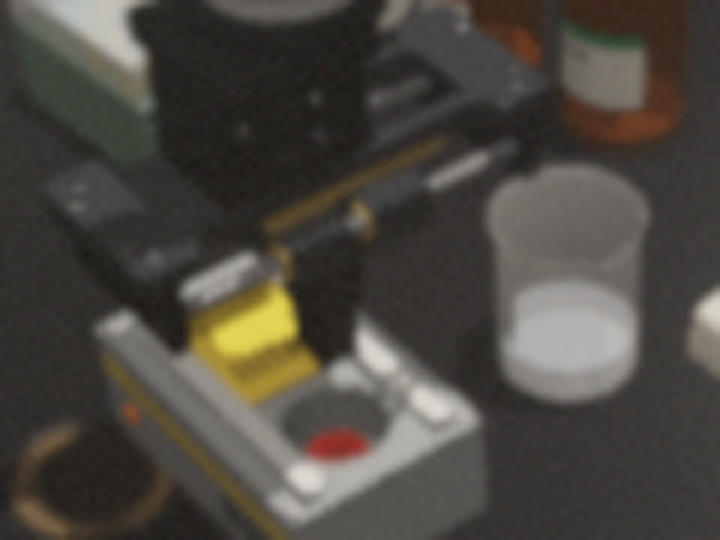

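The well is fully open and the red key (wrist, about (254,201)) lies ahead of the fingers' line. The box corners still match the predicted pixels to within 1 or 2 px. I'll go down to just above the key first.

Request:
{"name": "jog_arm", "arguments": {"series": [[0, 20, 0, 0, 0, 0, 1], [0, 38, 0, 0, 0, 0, 1], [0, 50, 0, 0, 0, 0, 1], [0, 57, 0, 0, 0, 0, 1], [0, 57, 0, 0, 0, 0, 1]]}}

```text
time: 7.22
position: [0.5431, 0.1098, 0.0437]
tool_rot: [-0.707, -0.018, 0.019, 0.707]
ft_force: [0.5, 0.5, -0.3]
grip_width: 0.0004
```

Run:
```python
from h import *
inv=lambda P:Ro.from_euler('z',-B[2],degrees=True).apply(P-[B[0],B[1],0])
o=get_obs(); print(inv(o["position"]),o["ft_force"])
```

```text
[-9.99883043e-05 -3.97684065e-02  4.36752544e-02] [ 0.48581076  0.54400173 -0.25039283]
```

In the well with no contact. Now press down slowly.

Request:
{"name": "jog_arm", "arguments": {"series": [[0, 3, 0, 0, 0, 0, 1], [0, 5, 0, 0, 0, 0, 1], [0, 7, 0, 0, 0, 0, 1], [0, 8, 0, 0, 0, 0, 1], [0, 9, 0, 0, 0, 0, 1], [0, 9, 0, 0, 0, 0, 1]]}}

```text
time: 7.98
position: [0.5437, 0.1096, 0.0351]
tool_rot: [-0.707, -0.019, 0.018, 0.707]
ft_force: [1.0, 0.8, 3.0]
grip_width: 0.0001
```

Request:
{"name": "jog_arm", "arguments": {"series": [[0, 0.7, 0, 0, 0, 0, 1], [0, 1.4, 0, 0, 0, 0, 1], [0, 2, 0, 0, 0, 0, 1], [0, 2, 0, 0, 0, 0, 1], [0, 2, 0, 0, 0, 0, 1]]}}

```text
time: 8.6
position: [0.5437, 0.1096, 0.0343]
tool_rot: [0.707, 0.019, -0.018, -0.707]
ft_force: [-0.4, 0.3, 12.2]
grip_width: 0.0003
```

The force rises to 12 N with the TCP stalled at 34.3 mm, so the key is at its stop (34 mm expected). Raising to look.

Request:
{"name": "jog_arm", "arguments": {"series": [[0, -10, 0, 0, 0, 0, 1], [0, -35, 0, 0, 0, 0, 1], [0, -65, 0, 0, 0, 0, 1], [0, -68, 0, 0, 0, 0, 1], [0, -68, 0, 0, 0, 0, 1]]}}

```text
time: 9.22
position: [0.5427, 0.1096, 0.1007]
tool_rot: [0.707, 0.018, -0.019, -0.707]
ft_force: [-0.0, -0.2, -0.7]
grip_width: 0.0007
```

Run:
```python
from h import *
inv=lambda P:Ro.from_euler('z',-B[2],degrees=True).apply(P-[B[0],B[1],0])
o=get_obs(); print(inv(o["position"]),o["ft_force"])
plan(boxpt(*B,0,.062,.101),3.1)
c=camera("wrist"); crop(c,180,40,150,112+70,4,"pics/w5.png")
c=camera("side"); crop(c,165,100,120,90,6,"pics/si5.png")
```

```text
[-0.00046984 -0.03997386  0.10067602] [-0.02804289 -0.19969617 -0.71376766]
shift mm [  0.3  -0.3 102. ] rotvec [ 0.     -0.0021 -0.001 ] deg 0.1
```

View pics/w5.png

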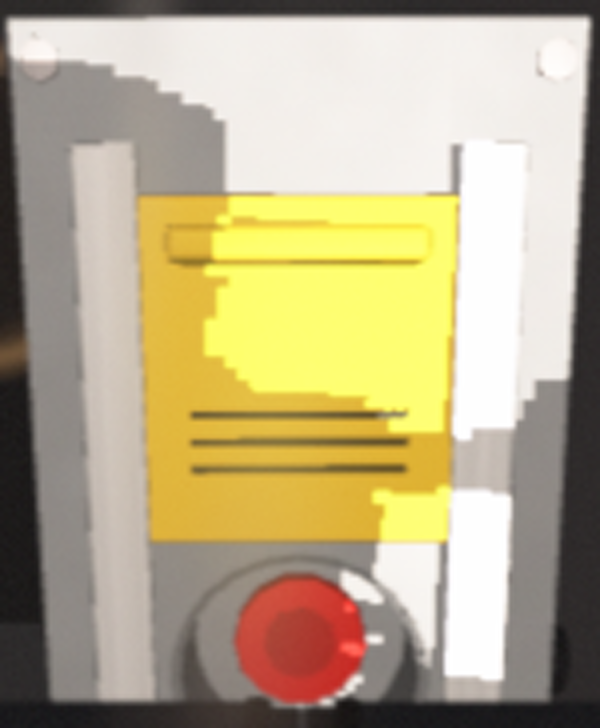

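View pics/si5.png

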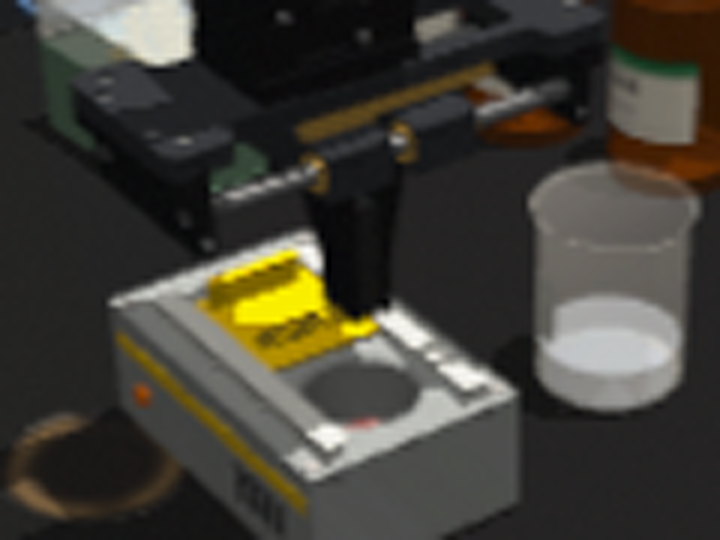

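The key is visibly lower: the side view shows only a red sliver near (365,422), much less than before. The shutter and box are in place. I'll check key depth, then go to the far side of the rib.

Run:
```python
from h import *
c=camera("wrist"); R=cv2.Rodrigues(c["rvec"])[0]; t=np.ravel(c["tvec"])
for (u,v) in [(252,200),(255,196),(256,203),(240,125),(290,50)]:
    d=np.median(c["depth"][v-1:v+2,u-1:u+2]); p=cv2.undistortPoints(np.array([[[u,v]]],float),c["camera_matrix"],c["D"])[0,0]
    print(u,v,(R.T@(np.array([p[0]*d,p[1]*d,d])-t)).round(4))
```

```text
252 200 [0.5399 0.1101 0.0362]
255 196 [0.5424 0.1136 0.0351]
256 203 [0.5436 0.1072 0.0351]
240 125 [0.5285 0.1746 0.0653]
290 50 [0.5607 0.2264 0.061 ]
```

Request:
{"name": "jog_arm", "arguments": {"series": [[0, 0, 20, 0, 0, 0, 1], [0, 0, 50, 0, 0, 0, 1], [0, 0, 80, 0, 0, 0, 1], [0, 0, 102, 0, 0, 0, 1], [0, 0, 102, 0, 0, 0, 1], [0, 0, 102, 0, 0, 0, 1]]}}

```text
time: 10.12
position: [0.5375, 0.2116, 0.1006]
tool_rot: [0.707, 0.018, -0.019, -0.707]
ft_force: [-0.9, -1.2, -0.0]
grip_width: 0.0004
```

Run:
```python
from h import *
inv=lambda P:Ro.from_euler('z',-B[2],degrees=True).apply(P-[B[0],B[1],0])
o=get_obs(); print(inv(o["position"]),o["ft_force"])
plan(boxpt(*B,0,.061,.071),3.1)
c=camera("side"); crop(c,165,100,120,90,6,"pics/si6.png")
```

```text
[-0.00013174  0.06222896  0.10064698] [-0.90511254 -1.2228303  -0.03543017]
shift mm [ 0.2 29.6 -1.2] rotvec [ 0.0004 -0.0013 -0.0009] deg 0.1
```

View pics/si6.png

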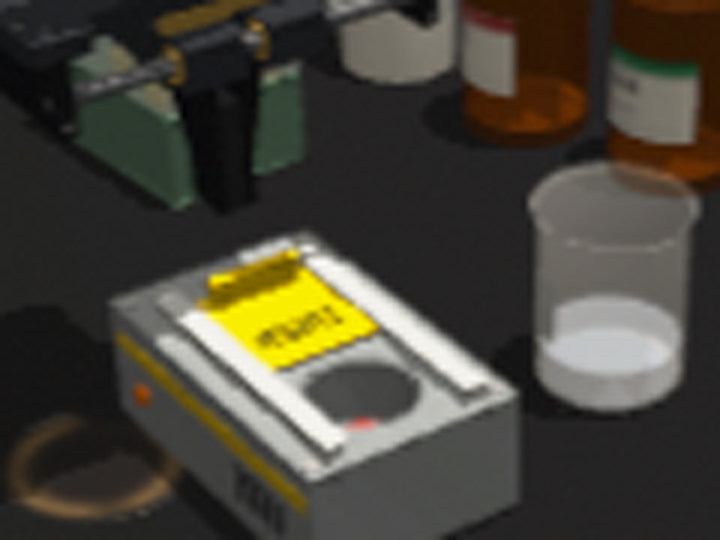

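The key top measures 35.1 mm where the deck reads 61.0, so it is about 34 mm: right in. The fingers are past the rib (side tip (228,205)). Descend, then push toward -y.

Request:
{"name": "jog_arm", "arguments": {"series": [[0, 15, 0, 0, 0, 0, 1], [0, 29.5, 0, 0, 0, 0, 1], [0, 29.5, 0, 0, 0, 0, 1], [0, 29.5, 0, 0, 0, 0, 1]]}}

```text
time: 10.68
position: [0.538, 0.2113, 0.0712]
tool_rot: [0.707, 0.018, -0.018, -0.707]
ft_force: [-0.8, 0.6, 0.5]
grip_width: 0.0003
```

Request:
{"name": "jog_arm", "arguments": {"series": [[0, 0, -6, 0, 0, 0, 1], [0, 0, -12, 0, 0, 0, 1], [0, 0, -18, 0, 0, 0, 1], [0, 0, -24, 0, 0, 0, 1], [0, 0, -30, 0, 0, 0, 1], [0, 0, -36, 0, 0, 0, 1], [0, 0, -42, 0, 0, 0, 1], [0, 0, -48, 0, 0, 0, 1], [0, 0, -54, 0, 0, 0, 1], [0, 0, -60, 0, 0, 0, 1], [0, 0, -63, 0, 0, 0, 1], [0, 0, -63, 0, 0, 0, 1]]}}

```text
time: 12.18
position: [0.5407, 0.1481, 0.0714]
tool_rot: [0.707, 0.018, -0.019, -0.707]
ft_force: [0.4, 0.2, 0.1]
grip_width: 0.0007
```

Run:
```python
from h import *
inv=lambda P:Ro.from_euler('z',-B[2],degrees=True).apply(P-[B[0],B[1],0])
o=get_obs(); print(inv(o["position"]),o["ft_force"])
c=camera("side"); crop(c,165,100,120,90,6,"pics/si7.png")
```

```text
[-0.00036866 -0.00142553  0.0713675 ] [0.38687342 0.1539858  0.05209291]
```

View pics/si7.png

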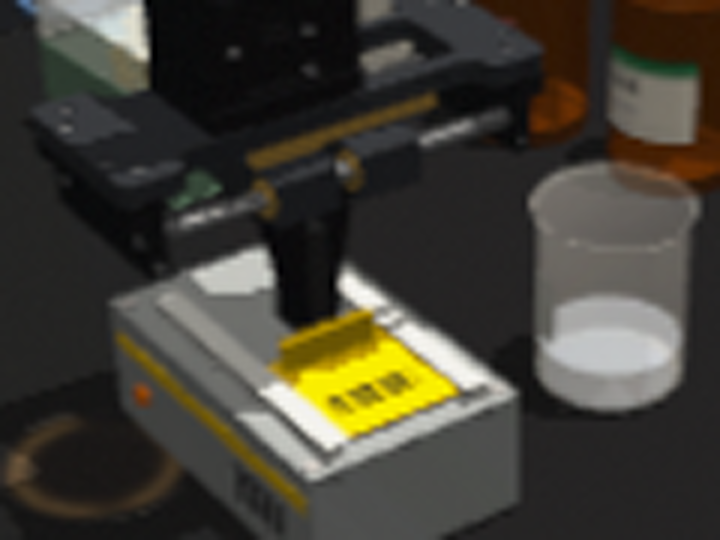

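The shutter now covers the well, with about 4 mm left. I'll push gently until it meets the stop.

Request:
{"name": "jog_arm", "arguments": {"series": [[0, 0, -1.5, 0, 0, 0, 1], [0, 0, -3, 0, 0, 0, 1], [0, 0, -4, 0, 0, 0, 1], [0, 0, -4.5, 0, 0, 0, 1], [0, 0, -4.5, 0, 0, 0, 1]]}}

```text
time: 12.85
position: [0.5408, 0.1454, 0.0714]
tool_rot: [-0.706, -0.018, 0.018, 0.708]
ft_force: [-1.3, 5.3, 0.4]
grip_width: 0.0007
```

5.3 N with the TCP lagging means the shutter is on its stop. Back off and lift away.

Request:
{"name": "jog_arm", "arguments": {"series": [[0, 0, 5, 0, 0, 0, 1], [0, 0, 8, 0, 0, 0, 1], [0, -20, 8, 0, 0, 0, 1], [0, -60, 8, 0, 0, 0, 1], [0, -110, 0, 0, 0, 0, 1], [0, -160, -5, 0, 0, 0, 1], [0, -180, -5, 0, 0, 0, 1], [0, -180, -5, 0, 0, 0, 1], [0, -180, -5, 0, 0, 0, 1]]}}

```text
time: 13.98
position: [0.5409, 0.1389, 0.2504]
tool_rot: [0.707, 0.018, -0.019, -0.707]
ft_force: [-0.5, 0.3, -1.2]
grip_width: 0.0004
```

Run:
```python
from h import *
o=get_obs(); print(o["time"],o["position"],o["ft_force"])
c=camera("wrist"); crop(c,225,95,100,125,6,"pics/w8.png")
c=camera("side"); cv2.imwrite("pics/si8.png",c["img"][:,:,::-1]);crop(c,165,100,120,90,6,"pics/si8c.png")
```

```text
13.975 [0.54086406 0.13891127 0.25037502] [-0.46505821  0.3132122  -1.18521848]
```

View pics/w8.png

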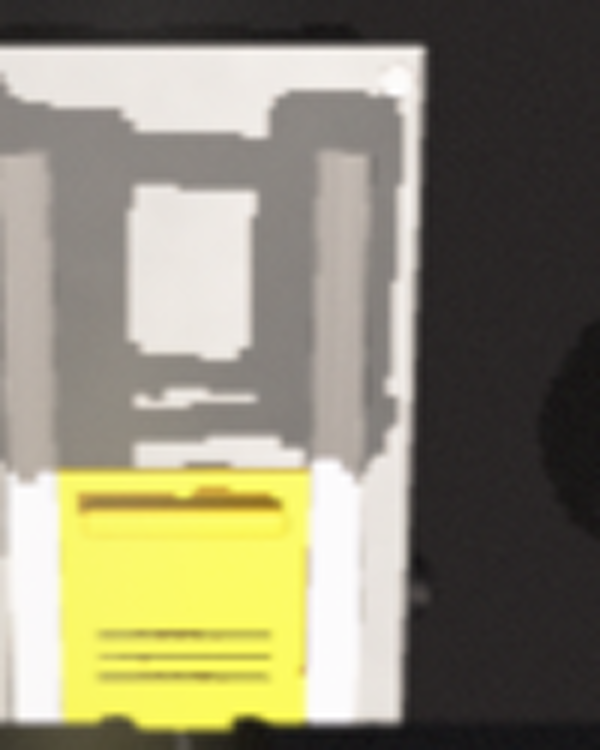

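View pics/si8c.png

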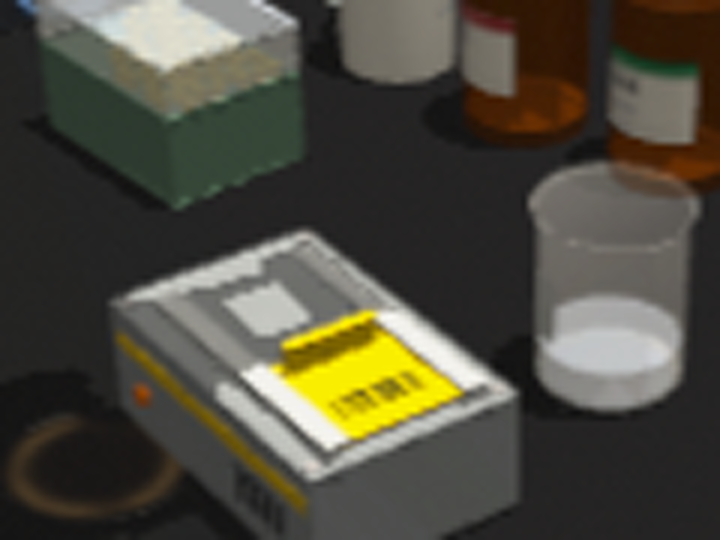

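View pics/si8.png

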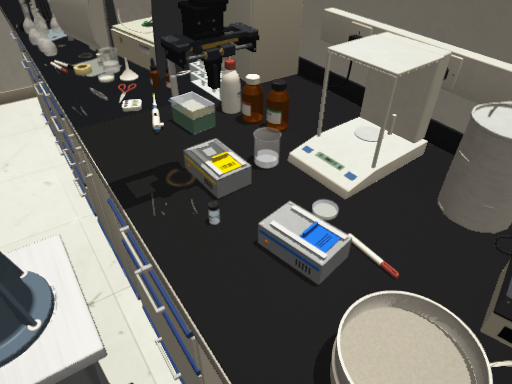

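The well is fully covered, everything else stands where it was, and the arm is clear. In the wrist crop the plate's far edge is at row 470 (x 185) and the box corner at (425,47). One last measurement, then I'll hand in.

Run:
```python
from h import *
inv=lambda P:Ro.from_euler('z',-B[2],degrees=True).apply(P-[B[0],B[1],0])
c=camera("wrist"); f=lambda p:((p[0]+.5)/6-.5+225,(p[1]+.5)/6-.5+95)
e=inv(backproj(c,*f((185,470)),.0645)); k=inv(backproj(c,*f((425,47)),.06))
print("plate edge (shut: y=-.009)",e.round(4),"corner (.05,.08)",k.round(4))
if abs(e[1]+.009)<.004 and abs(k[1]-.08)<.006: print("ok",hand_in())
```

```text
plate edge (shut: y=-.009) [-0.0003 -0.0092  0.0645] corner (.05,.08) [0.0501 0.0799 0.06  ]
the job is handed in; nothing more can be done
ok None
```

The job is done and handed in: I pushed the yellow shutter open, pressed the red key right in, and pushed the shutter fully shut again. `hand_in()` reports no verdict, so the checks below are my own.

- **Shutter opening:** I pushed it to about 58 mm of its 60 mm travel. That figure comes from the finger position, and pictures showed the well fully uncovered.
- **Key:** The arm stalled at 34.3 mm with 12 N on it. Afterwards the key top measured 35.1 mm, with the camera reading the deck about 1 mm high, so it is about 34 mm, which is right in.
- **Shutter closing:** I pushed until it met its stop, at about 5 N. The plate edge then measured -9.2 mm, where fully shut is -9.0 mm.
- **Box position:** A corner of the yellow box measured within about 0.1 mm of where it started.
- **Everything else:** By eye in the last side picture, the blue box, beaker, vial, marker and Petri dish are where they were. The arm is clear of everything, at 0.25 m.

The first scene and side measurements of the box disagreed by about 4 mm, so I worked from the wrist camera. No check failed after that.

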